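# Empty a pan of screw caps through a spring flap

## Task

Clear the spare screw caps away: take the pan that holds the two white screw caps by its black grip, press the spring flap on top of the grey bin open with the pan's lip (not with the gripper) and tip both caps through it into the bin. Then stand the empty pan back upright on the worktop.

Things in the scene. Friction and masses are not known exactly. Their poses are not given: they have to be found in the camera images.
- pan: Aluminium pan 110 long, 66 wide: floor 3 thick, side walls 30 (14 near the lip), open at the lip; slippery. A strap bridges it; on it a black upright grip block, 36 long, 14 wide across the pan, from 51 to 95 up, centre 55 behind the lip. Weighs 90 g. Origin: middle of the lip's lower edge; x runs out over the lip, y across, z up. A like pan holds brass weights.
- bin: Grey box fixed to the worktop, 160 x 126, 135 high. Spring flap in its top, 98 (x) by 100 (y), level when shut, x -71 to +27; hinged at its low-x edge (narrow 8 frame, dark plate on the wall below), it swings down to 70 deg and shuts itself; 2 N opens it. Wide steel top x +28 to +80, hollow below. Pours best over the hinge edge towards +x, as down a chute. Origin: centre of underside.
- cap1: White plastic screw cap, 31 across, 17 high, 12 g, lying flat on the pan's floor towards its back wall (the two are alike). It slides at a slope of about 25 degrees. Origin: centre of its open underside.
- cap2: White plastic screw cap, 31 across, 17 high, 12 g, lying flat on the pan's floor near the middle, about 50 behind the lip. It slides at a slope of about 25 degrees. Origin: centre of its open underside.

How it is judged (in metres and radians):
On the way:
1. the pan's lip has pressed the flap open: it is inside the opening, at least 20 mm below the bin's top (z of pan in the frame of bin below 0.115 m and x of pan in the frame of bin between -0.072 and 0.03 m and y of pan in the frame of bin between -0.055 and 0.055 m), for 0.1 s.
At the end, for the whole second after the job is handed in: Both caps lie inside the bin (less than 60 mm above its underside, within its walls), and the pan stands released, level within about 8 degrees and at rest on the worktop (z of each of cap1, cap2 in the frame of bin below 0.06 m and x of cap1 in the frame of bin between -0.08 and 0.08 m and y of cap1 in the frame of bin between -0.063 and 0.063 m and x of cap2 in the frame of bin between -0.08 and 0.08 m and y of cap2 in the frame of bin between -0.063 and 0.063 m and height (world z) of pan between -0.01 and 0.01 m and angle between pan's own z axis and vertical below 0.15 rad and linear speed of pan below 0.02 m/s); the robot touches nothing.
It fails at once if the gripper itself presses on the bin or its flap with more than 5 N (contact force between the fingers and bin above 5 N).
It also fails if it takes over 61 s, if anything falls off the work surface, if the arm or the gripper's body presses on something with over 40 N, if the wrist force passes 120 N, or if a joint passes its speed limit or range.

## Robot

A 7-joint arm with a two-finger parallel gripper is mounted at the origin on a cart in front of the work surface, level with it; the furniture and walls round the work are solid. World frame = base frame: x ahead of the robot, y to its left, z up, the work surface at z = 0. Lengths are in m, angles in degrees, forces in N, time in s.
With the tool pointing down it reaches from about 0.425 to 0.875 m from the base axis. Payload 9.9 kg.
Tool frame: the origin (TCP) lies at the very end of the fingers, on their centre line; the grasp point (between the pads) lies 19 mm behind it; z points along the fingers, y is the direction in which the jaws open and shut (so a half turn about z gives the same grasp; the last joint's range is limited). The gripper opens to 85 mm and grips with 20 to 120 N. Pads are 22 mm wide; open, the fingers measure 114 mm over their backs; the gripper's body (76 mm by 85 mm) begins 54 mm behind the grasp point. The pads swing forward as they close: fully open they stand 13 mm farther back than shut.
Start: joints at [-72.41, 32.985, 1.427, 82.34, -0.859, 64.687, -3.237], TCP at [0.257, 0.624, 0.231] pointing down, gripper open.
Joint ranges: [-157.87, 157.87], [-19.46, 123.44], [-87.15, 90], [11.01, 140.99], [-62.26, 242.26], [9.8, 113.94], [-161.44, 161.44]. Speed limits (degrees/s): [127.2, 127.2, 172.46, 172.46, 180, 180, 180].

## Interface

Orientations are given as [roll, pitch, yaw] about the fixed x, y, z axes, in that order (R = Rz(yaw) Ry(pitch) Rx(roll)).
In Python, from station import * gives the robot as it stands.
- The arm moves only by the tool drive_tool, never from a script. Its argument "steps" is a list of rows, each a list of 7 numbers: the opening, from 0 (shut) to 1 (fully open), then the shift along the tool's x, y, z in cm, then the turn, a rotation vector about the tool's x, y, z in rad. In form: [[hand, dx, dy, dz, wx, wy, wz], ...]. A call has 1 to 20 rows; each row shifts and turns the commanded pose from where the row before left it, along the tool's axes as they then stand; what a row does not reach is not made up. A row lasts 1/8 s, in which the tool goes at most 62.5 mm and 10.7 degrees, less where a joint would pass 70% of its speed; a pose out of reach is approached as far as the arm can. A call is refused whole if a number of a shift passes 6.25 or a number of a turn 0.188, either way. A call with a gripper value outside its range is refused whole. The fingers move at their own pace and stop on an object; "grip_force" is the grip in N (left out, the last holds). Time passes only in rows, so rows that do not move let the fingers close. It gives the time, the measured TCP pose, the force and the opening at its end, in the units of the state.
- observe(): the state, without advancing time (a new reading comes with each control period).
- snapshot(name): name is "side" or "top" or "wrist"; returns (picture, depth): 420x560x3 uint8, red, green, blue; 420x560 float32, m along the optical axis (not along the pixel's ray), 0 where there is no reading.
- camera_params(name): a dict with "mtx" (3x3 intrinsics, pixels), "dist" ([k1, k2, p1, p2, k3] as OpenCV has them; the pictures are not rectified), "extrinsics" (4x4, takes a point from world to camera coordinates). Camera axes: x right, y up, looking along -z (the intrinsics and any distortion apply to the point x, -y, -z); pixel columns grow to the right and rows downward; lengths in m; the calibration is good to about 2 mm. A picture is of the moment at which its call begins: read the wrist's pose just before it. camera_params takes no time and is no camera call; for the wrist camera it gives the pose at the moment of the call.
- job_done(): hands the job in, once; it reports no verdict.
The state is a dict: "clock": time; "joints": joint angles; "joint_vel": joint speeds; "joint_torque": joint torques, N m; "tcp_pos": TCP position; "tcp_rot": TCP orientation; "ft_force": force on the tool from outside, world axes, zero at the start; "moment": the same for the moment, N m; "width": opening from 0.0 (shut) to 1.0 (fully open).
Only numpy, scipy, OpenCV 4.12 (cv2) and the standard library are available. Lean on these libraries where they do the work, as an engineer would, in place of code of your own. Each camera call takes 0.05 s, during which the arm holds its last target.

## Working session

There is one attempt and no reset: what is moved stays moved. The work goes in short steps, Python scripts to look and compute and a tool call to move; the robot and the scene stay as the last step left them, time stands still between calls to the robot, and variables do not carry over. Pictures are saved under pics/ and viewed, and the job is handed in when it is done.

Besides the shell and the picture viewer there is one more tool, called after "Request:" by a JSON object that holds its "name" and its "arguments". drive_tool: Moves the arm, as the interface text tells. Its arguments: {"type":"object","properties":{"steps":{"type":"array","items":{"type":"array","items":{"type":"number"}}},"grip_force":{"type":"number"}},"required":["steps"]}

```bash
mkdir -p pics; ls; python3 - <<'E'
from station import *
import cv2
s=observe();print(s)
for n in("top","side"):
    p,d=snapshot(n);cv2.imwrite(f"pics/{n}0.png",p[:,:,::-1]);import numpy as np;np.save(f"{n}0.npy",d);c=camera_params(n);print(n,c)
E
```

```text
pics
{'clock': 0.0, 'joints': array([-72.41157391,  33.03211856,   1.42196303,  82.38676129,
        -0.85713853,  64.68733771,  -3.23760399]), 'joint_vel': array([-0.01255753,  0.00247561,  0.0341099 ,  0.017488  , -0.07509867,
        0.01626615, -0.07655127]), 'joint_torque': array([ 6.52661092e-04, -7.65748143e+01,  2.25018740e+00, -2.85960424e+01,
        1.50911784e-02,  1.27983524e-02,  2.47466090e-06]), 'tcp_pos': array([0.25692891, 0.62369003, 0.23044643]), 'tcp_rot': array([-1.79904537e+02,  6.24571184e-03,  1.57613986e+02]), 'ft_force': array([0.21271802, 0.43296843, 0.34392888]), 'moment': array([-0.06027516,  0.01723093,  0.03690961]), 'width': 0.9969218504380885}
top {'mtx': array([[494.57660399,   0.        , 280.48783385],
       [  0.        , 494.57660399, 209.41336511],
       [  0.        ,   0.        ,   1.        ]]), 'dist': array([-0.18061438,  0.        ,  0.        ,  0.        ,  0.        ]), 'extrinsics': array([[-1.77696958e-03, -9.99780864e-01,  2.08582295e-02,
        -2.67592633e-01],
       [ 9.96040464e-01,  8.44021990e-05,  8.89009926e-02,
        -5.24642795e-01],
       [-8.88832717e-02,  2.09336150e-02,  9.95822046e-01,
        -8.51437114e-01],
       [ 0.00000000e+00,  0.00000000e+00,  0.00000000e+00,
         1.00000000e+00]])}
side {'mtx': array([[445.3335676 ,   0.        , 275.64923842],
       [  0.        , 445.3335676 , 212.03076617],
       [  0.        ,   0.        ,   1.        ]]), 'dist': array([-0.0478875,  0.       ,  0.       ,  0.       ,  0.       ]), 'extrinsics': array([[ 0.39582288, -0.91801762,  0.02383073, -0.43172885],
       [ 0.45662673,  0.2192665 ,  0.86221473, -0.21481189],
       [-0.79675359, -0.33040257,  0.50598207, -0.5628491 ],
       [ 0.        ,  0.        ,  0.        ,  1.        ]])}
```

View pics/top0.png

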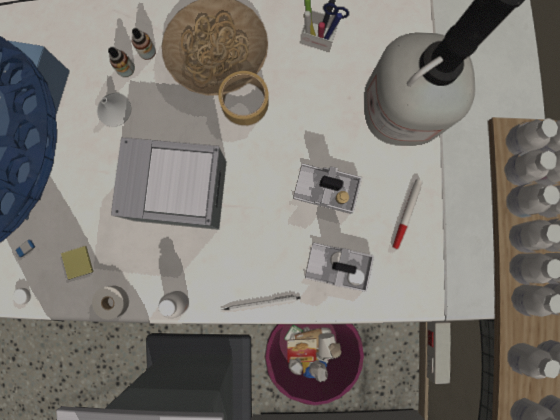

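View pics/side0.png

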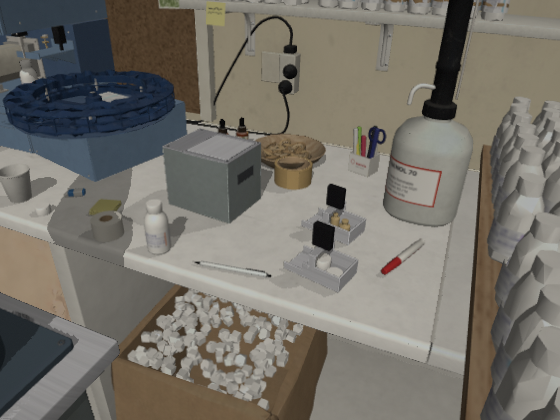

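```bash
python3 - <<'E'
import cv2
p=cv2.imread("pics/top0.png")
a=p[225:300,290:390];b=p[125:240,100:240]
cv2.imwrite("pics/zpan.png",cv2.resize(a,None,fx=8,fy=8,interpolation=2))
cv2.imwrite("pics/zbin.png",cv2.resize(b,None,fx=5,fy=5,interpolation=2))
E
```

```text
(no output)
```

View pics/zpan.png

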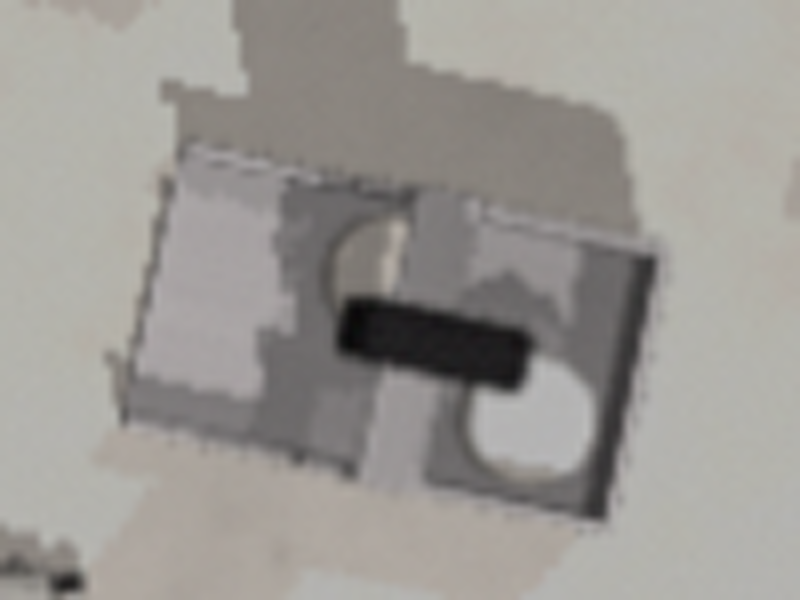

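View pics/zbin.png

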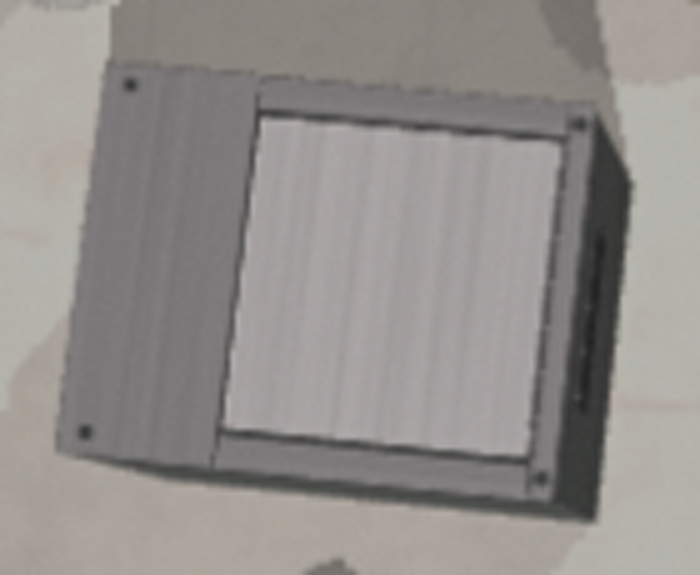

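```bash
cat > h.py <<'E'
from station import *
import numpy as np, cv2
def ray(n,uv,z,c=None):
    c=c or camera_params(n); E=c["extrinsics"];R=E[:3,:3];t=E[:3,3];o=-R.T@t
    u=cv2.undistortPoints(np.array(uv,float).reshape(-1,1,2),c["mtx"],c["dist"]).reshape(-1,2)
    d=np.c_[u[:,0],-u[:,1],-np.ones(len(u))]@R
    return o+d*((np.asarray(z,float)-o[2])/d[:,2])[:,None]
def proj(n,P,c=None):
    c=c or camera_params(n); E=c["extrinsics"]
    q=np.atleast_2d(P)@E[:3,:3].T+E[:3,3]; q=q*[1,-1,-1]
    return cv2.projectPoints(q.reshape(-1,1,3),np.zeros(3),np.zeros(3),c["mtx"],c["dist"])[0].reshape(-1,2)
E
python3 - <<'E'
from h import *
np.set_printoptions(precision=4,suppress=True)
Z=lambda L,k,o:np.array(L)/k+np.array(o)-0.4
bc=ray("top",Z([(108,63),(597,103),(550,500),(58,455)],5,(100,125)),.135)
fl=ray("top",Z([(260,113),(563,140),(528,460),(222,432)],5,(100,125)),.135)
g=ray("top",Z([(358,295),(532,332),(522,390),(338,352)],8,(290,225)),.095)
pl=ray("top",Z([(183,150),(125,420)],8,(290,225)),.014)
pr=ray("top",Z([(655,250),(605,515)],8,(290,225)),.03)
for nm,a in(("bin",bc),("flap",fl),("grip",g),("lip",pl),("back",pr)):
    print(nm,a.tolist() and a[:,:2].round(4).tolist(),"c",a.mean(0)[:2],"sides",[round(np.linalg.norm(a[i]-a[i-1]),4) for i in range(len(a))])
def ax(v):return np.degrees(np.arctan2(v[1],v[0]))
print("bin x dir",ax(bc[0]-bc[1]),ax(bc[3]-bc[2]),ax(fl[0]-fl[1]),ax(fl[3]-fl[2]))
print("bin y",ax(bc[0]-bc[3])+0,ax(bc[1]-bc[2]))
print("pan x",ax(pl.mean(0)-pr.mean(0)),ax(g[0]-g[1]),ax(g[3]-g[2]), "pan y perp",ax(pl[0]-pl[1])+90,ax(pr[0]-pr[1])+90)
d=np.load("top0.npy")
for uv in ((140,185),(180,180),(345,267),(315,262)):print(uv,d[uv[1],uv[0]])
print(proj("side",np.r_[bc,g]))
# depth check height
c=camera_params("top")
def z3(n,u,v):
    E=c["extrinsics"];P=ray(n,[(u,v)],0,c)[0];o=-E[:3,:3].T@E[:3,3]
    qq=(E[:3,:3]@P+E[:3,3]);return o+(P-o)*d[v,u]/-qq[2]
for uv in ((130,185),(170,180),(220,185),(344,267),(315,262),(330,190)):print(uv,z3("top",*uv))
E
```

```text
bin [[0.6308, -0.0108], [0.6164, -0.1689], [0.491, -0.1558], [0.5049, 0.001]] c [ 0.5608 -0.0836] sides [np.float64(0.1264), np.float64(0.1588), np.float64(0.126), np.float64(0.1574)]
flap [[0.6138, -0.0613], [0.6045, -0.1584], [0.5035, -0.1488], [0.5122, -0.0519]] c [ 0.5585 -0.1051] sides [np.float64(0.1021), np.float64(0.0975), np.float64(0.1015), np.float64(0.0972)]
grip [[0.4331, -0.3542], [0.4253, -0.39], [0.4135, -0.3878], [0.4215, -0.3501]] c [ 0.4233 -0.3705] sides [np.float64(0.0123), np.float64(0.0366), np.float64(0.012), np.float64(0.0386)]
lip [[0.4644, -0.3256], [0.4041, -0.3123]] c [ 0.4343 -0.3189] sides [np.float64(0.0617), np.float64(0.0617)]
back [[0.4415, -0.4291], [0.3831, -0.4174]] c [ 0.4123 -0.4232] sides [np.float64(0.0596), np.float64(0.0596)]
bin x dir 84.7860043924603 84.95335311975626 84.50357584745112 84.86423051047906
bin y -5.360172582285284 -6.0055928561984455
pan x 78.08428292050505 77.68807983415951 77.97264897759325 pan y perp 77.56002520656797 78.60652310727843
(140, 185) 0.7666537
(180, 180) 0.76654506
(345, 267) 0.7999884
(315, 262) 0.89399266
[[200.1714 128.3584]
 [261.5621 142.1951]
 [227.0521 163.1619]
 [162.1597 146.6052]
 [315.9018 219.7121]
 [335.1411 226.9014]
 [331.7278 230.1379]
 [311.2374 222.4379]]
(130, 185) [ 0.5537 -0.0276  0.1329]
(170, 180) [ 0.561  -0.0924  0.1355]
(220, 185) [ 0.5636 -0.1635  0.0583]
(344, 267) [ 0.424  -0.3699  0.0957]
(315, 262) [ 0.4308 -0.3309  0.0027]
(330, 190) [ 0.5558 -0.3533  0.0533]
```

```bash
python3 - <<'E'
from h import *
np.set_printoptions(precision=3,suppress=True,linewidth=200)
for n in("top","side"):
    d=np.load(n+"0.npy");c=camera_params(n);E=c["extrinsics"]
    vv,uu=np.mgrid[0:420:2,0:560:2];uv=np.c_[uu.ravel(),vv.ravel()]
    u=cv2.undistortPoints(uv.astype(float).reshape(-1,1,2),c["mtx"],c["dist"]).reshape(-1,2)
    D=d[uv[:,1],uv[:,0]];k=D>0
    P=(np.c_[u[:,0],-u[:,1],-np.ones(len(u))]*D[:,None]-E[:3,3])@E[:3,:3]
    P=P[k]
    print(n,"max z per cell, rows x .1.. .9 cols y .5..-.6")
    for x in np.arange(.2,.95,.1):
        print(round(x,2),[ (lambda q: round(float(q.max()),2) if len(q) else None)(P[(abs(P[:,0]-x)<.05)&(abs(P[:,1]-y)<.05),2]) for y in np.arange(.7,-.65,-.1)])
R=observe()["tcp_rot"];print(R,observe()["clock"])
from scipy.spatial.transform import Rotation as Ro
print(Ro.from_euler('xyz',R,degrees=True).as_matrix())
E
```

```text
top max z per cell, rows x .1.. .9 cols y .5..-.6
0.2 [-0.87, -0.87, -0.87, -0.87, -0.87, -0.77, -0.77, -0.77, -0.02, -0.58, -0.57, -0.57, -0.57, 0.29]
0.3 [None, None, None, None, 0.0, 0.0, 0.04, 0.04, 0.1, 0.01, 0.01, 0.0, 0.01, 0.3]
0.4 [None, None, None, None, 0.0, 0.02, 0.04, 0.04, 0.1, 0.01, 0.02, 0.1, 0.01, 0.3]
0.5 [None, None, None, None, 0.0, 0.19, 0.2, 0.14, 0.14, 0.14, 0.06, 0.05, 0.02, 0.3]
0.6 [None, None, None, None, None, 0.2, 0.19, 0.14, 0.14, 0.14, 0.1, 0.1, 0.17, 0.3]
0.7 [None, None, None, None, None, 0.19, 0.19, 0.06, 0.04, 0.05, 0.01, 0.27, 0.45, 0.2]
0.8 [None, None, None, None, None, 0.19, 0.19, 0.1, 0.05, 0.05, 0.11, 0.19, 0.24, 0.0]
0.9 [None, None, None, None, 0.0, 0.01, 0.0, 0.0, 0.05, 0.05, 0.11, 0.12, 0.0, 0.0]
side max z per cell, rows x .1.. .9 cols y .5..-.6
0.2 [None, None, None, None, None, None, None, None, -0.0, None, None, None, None, 0.29]
0.3 [None, None, None, None, 0.0, 0.01, 0.04, 0.04, 0.1, 0.01, 0.0, 0.0, 0.0, 0.29]
0.4 [None, -0.28, -0.28, 0.18, 0.19, 0.19, 0.04, 0.04, 0.1, 0.01, 0.03, 0.1, 0.0, 0.29]
0.5 [None, 0.0, 0.19, 0.19, 0.19, 0.19, 0.19, 0.14, 0.14, 0.14, 0.05, 0.05, 0.02, 0.29]
0.6 [0.14, 0.13, 0.38, 0.19, 0.18, 0.19, 0.19, 0.14, 0.14, 0.14, 0.1, 0.09, 0.17, 0.29]
0.7 [0.24, 0.28, 0.38, 0.19, 0.19, 0.19, 0.19, -0.39, 0.04, 0.05, 0.0, 0.27, 0.42, 0.19]
0.8 [0.27, 0.29, 0.37, 0.19, 0.19, 0.19, 0.38, 0.39, 0.39, 0.4, 0.41, 0.41, 0.42, 0.42]
0.9 [None, None, 0.36, None, None, 0.0, -0.0, 0.38, 0.39, 0.39, 0.4, 0.39, 0.38, 0.38]
[-179.916    0.005  157.611] 0.1
[[-0.925  0.381 -0.   ]
 [ 0.381  0.925 -0.001]
 [-0.    -0.001 -1.   ]]
```

```bash
cat > plan.py <<'E'
import numpy as np
from scipy.spatial.transform import Rotation as Ro
def rows(poses,hand):
    # poses: list of (p,Ro) incl. start; print rounded tool-frame deltas, tracking rounding
    p,R=np.array(poses[0][0],float),poses[0][1]
    for q,S in poses[1:]:
        d=(R.inv().apply(np.array(q)-p)*100).round(1); w=(R.inv()*S).as_rotvec().round(3)
        print([hand,*map(float,d+0.),*map(float,w+0.)],"" if np.linalg.norm(d)<=6.25 and np.linalg.norm(w)<.187 else "TOO BIG")
        p=p+R.apply(d/100); R=R*Ro.from_rotvec(w)
    print("end",p.round(4),R.as_euler('xyz',degrees=True).round(2))
    return p,R
def meas():
    from station import observe
    s=observe(); return s["tcp_pos"],Ro.from_euler('xyz',s["tcp_rot"],degrees=True),s
def tool(yaw,tilt=0): # tool x at azimuth yaw, lip-down tilt
    return Ro.from_euler('z',yaw,degrees=True)*Ro.from_euler('y',tilt,degrees=True)*Ro.from_euler('x',180,degrees=True)
E
python3 - <<'E'
from plan import *
p,R,s=meas()
pts=[p]
n=20
for i in range(1,n+1):
    f=i/n; az=np.radians(67.6+f*(-41.2-67.6)); r=.674+(.5623-.674)*min(1,f*1.8) 
    z=.2304+min(.09,.03*i) if f<.8 else .3204-.03*(i-16)
    pts.append(np.array([r*np.cos(az),r*np.sin(az),z]))
pts[-1][:2]=[.4233,-.3705]
yaw0=157.6
rows([(q,tool(yaw0+(78-yaw0)*i/n)) for i,q in enumerate(pts)],1)
E
```

```text
[1, -6.3, -1.4, -3.0, 0.0, 0.0, 0.069] TOO BIG
[1, -6.2, -1.4, -3.0, 0.0, 0.0, 0.07] TOO BIG
[1, -6.0, -1.6, -3.0, 0.0, 0.0, 0.069] TOO BIG
[1, -5.9, -1.8, 0.0, 0.0, 0.0, 0.07] 
[1, -5.7, -1.9, 0.0, 0.0, 0.0, 0.069] 
[1, -5.6, -2.0, 0.0, 0.0, 0.0, 0.07] 
[1, -5.5, -2.1, 0.0, 0.0, 0.0, 0.069] 
[1, -5.3, -2.3, 0.0, 0.0, 0.0, 0.07] 
[1, -5.2, -2.3, 0.0, 0.0, 0.0, 0.069] 
[1, -5.0, -2.5, 0.0, 0.0, 0.0, 0.07] 
[1, -4.8, -2.5, 0.0, 0.0, 0.0, 0.069] 
[1, -5.1, -1.9, 0.0, 0.0, 0.0, 0.07] 
[1, -5.0, -1.8, 0.0, 0.0, 0.0, 0.069] 
[1, -4.9, -2.0, 0.0, 0.0, 0.0, 0.069] 
[1, -4.9, -2.1, 0.0, 0.0, 0.0, 0.07] 
[1, -4.9, -2.2, 0.0, 0.0, 0.0, 0.069] 
[1, -4.8, -2.4, 3.0, 0.0, 0.0, 0.07] 
[1, -4.7, -2.4, 3.0, 0.0, 0.0, 0.069] 
[1, -4.7, -2.6, 3.0, 0.0, 0.0, 0.07] 
[1, -4.6, -2.7, 3.0, 0.0, 0.0, 0.069] 
end [ 0.4233 -0.3707  0.2005] [180.     0.    78.02]
```

Request:
{"name": "drive_tool", "arguments": {"steps": [[1,0,0,-4.5,0,0,0],[1,0,0,-4.5,0,0,0],[1,-5.7,-1.4,0,0,0,0.07],[1,-5.7,-1.4,0,0,0,0.07],[1,-5.7,-1.6,0,0,0,0.07],[1,-5.7,-1.8,0,0,0,0.07],[1,-5.7,-1.9,0,0,0,0.07],[1,-5.6,-2,0,0,0,0.07],[1,-5.5,-2.1,0,0,0,0.07],[1,-5.3,-2.3,0,0,0,0.07],[1,-5.2,-2.3,0,0,0,0.07],[1,-5,-2.5,0,0,0,0.07]]}}

```text
clock: 1.6
tcp_pos: [0.543, 0.1357, 0.3209]
tcp_rot: [-180.0, 0.0, 117.3]
ft_force: [-0.2, 0.5, 0.3]
width: 0.997
```

```bash
python3 - <<'E'
from plan import *
p,R,s=meas(); print(s["joints"])
e=np.array([.4233,-.3705,.16]); n=12
P=[]
for i in range(n+1):
    f=i/n; q=p*(1-f)+e*f; q[2]=.32 if f<.6 else .32-.16*(f-.6)/.4
    q[0]+= .0*np.sin(np.pi*f); P.append((q,tool(117.3+(78-117.3)*f)))
rows(P,1)
E
```

```text
[-30.88061174  19.79029463  17.3823527   92.19055116  -6.20350722
  68.9980054   15.11263491]
[1, -3.3, -2.8, 0.0, 0.0, 0.0, 0.057] 
[1, -3.4, -2.7, 0.0, 0.0, 0.0, 0.057] 
[1, -3.6, -2.4, 0.0, 0.0, 0.0, 0.057] 
[1, -3.7, -2.2, 0.0, 0.0, 0.0, 0.058] 
[1, -3.9, -2.0, 0.0, 0.0, 0.0, 0.057] 
[1, -3.9, -1.8, 0.0, 0.0, 0.0, 0.057] 
[1, -4.1, -1.5, 0.0, 0.0, 0.0, 0.057] 
[1, -4.1, -1.3, 2.7, 0.0, 0.0, 0.057] 
[1, -4.2, -1.1, 3.3, 0.0, 0.0, 0.057] 
[1, -4.3, -0.9, 3.3, 0.0, 0.0, 0.058] 
[1, -4.3, -0.5, 3.4, 0.0, 0.0, 0.057] 
[1, -4.3, -0.4, 3.3, 0.0, 0.0, 0.057] 
end [ 0.4232 -0.3706  0.16  ] [180.  -0.  78.]
```

Request:
{"name": "drive_tool", "arguments": {"steps": [[1,-3.3,-2.8,0,0,0,0.057],[1,-3.4,-2.7,0,0,0,0.057],[1,-3.6,-2.4,0,0,0,0.057],[1,-3.7,-2.2,0,0,0,0.058],[1,-3.9,-2,0,0,0,0.057],[1,-3.9,-1.8,0,0,0,0.057],[1,-4.1,-1.5,0,0,0,0.057],[1,-4.1,-1.3,2.7,0,0,0.057],[1,-4.2,-1.1,3.3,0,0,0.057],[1,-4.3,-0.9,3.3,0,0,0.058],[1,-4.3,-0.5,3.4,0,0,0.057],[1,-4.3,-0.4,3.3,0,0,0.057],[1,0,0,0,0,0,0]]}}

```text
clock: 3.22
tcp_pos: [0.4218, -0.3713, 0.1588]
tcp_rot: [-179.7, 0.0, 77.9]
ft_force: [0.2, 0.2, 0.5]
width: 1.0
```

```bash
python3 - <<'E'
from h import *
p,d=snapshot("wrist");c=camera_params("wrist");s=observe();print(s["tcp_pos"],s["tcp_rot"],s["joints"])
cv2.imwrite("pics/w1.png",p[:,:,::-1])
g=(p.max(2)<45).astype(np.uint8)
n,l,st,ce=cv2.connectedComponentsWithStats(g)
for i in range(1,n):
    if st[i,4]>500:print(st[i],ce[i])
np.save("w1.npy",d)
E
```

```text
[ 0.42334893 -0.36969806  0.16003864] [-1.79830626e+02 -2.61591805e-02  7.80327404e+01] [ 16.85746533  30.85203988  30.03084645 105.62587954 -19.81350427
  48.92962864  44.64299247]
[   0    0  125   68 4070] [47.82850123 28.23587224]
[ 438  121   54   53 2273] [464.09766828 145.8741751 ]
[273 184  18  57 979] [281.31052094 212.08886619]
[    0   253   560   167 54531] [276.73462801 360.79452055]
```

View pics/w1.png

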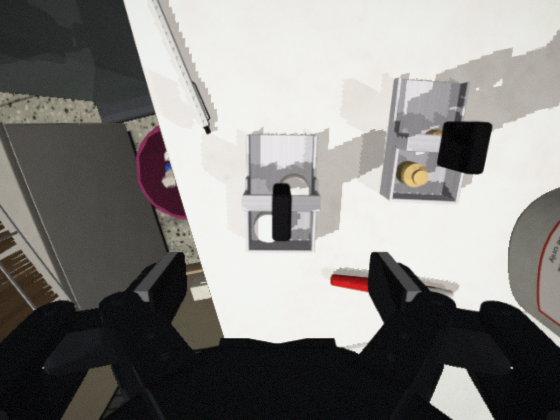

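```bash
python3 - <<'E'
from h import *
c=camera_params("wrist")
E=c["extrinsics"];print("cam pos",-E[:3,:3].T@E[:3,3], "look",-E[2,:3])
for uv,z in(((281,212),.09),((273,184),.095),((290,184),.095),((274,241),.095),((290,241),.095),((249,134),.014),((313,134),.014)):print(uv,ray("wrist",[uv],[z],c)[0].round(4))
d=np.load("w1.npy");print(d[212,281],d[200,281])
print(proj("wrist",[[.4233,-.3705,.095]],c))
E
```

```text
cam pos [ 0.43750881 -0.3049661   0.30312406] look [-0.05676059 -0.25379724 -0.96559059]
(281, 212) [ 0.4268 -0.3661  0.09  ]
(273, 184) [ 0.4258 -0.3438  0.095 ]
(290, 184) [ 0.4373 -0.3462  0.095 ]
(274, 241) [ 0.4176 -0.3851  0.095 ]
(290, 241) [ 0.429  -0.3875  0.095 ]
(249, 134) [ 0.4094 -0.3084  0.014 ]
(313, 134) [ 0.4672 -0.3206  0.014 ]
0.21474363 0.21238863
[[277.45605522 220.72105765]]
```

Request:
{"name": "drive_tool", "arguments": {"steps": [[1,0.1,0.2,3.5,0,0,0],[1,0,0,3.5,0,0,0],[1,0,0,3.3,0,0,0],[1,0,0,0,0,0,0],[0.1,0,0,0,0,0,0],[0,0,0,0,0,0,0],[0,0,0,0,0,0,0],[0,0,0,0,0,0,0],[0,0,0,0,0,0,0],[0,0,0,0,0,0,0]], "grip_force": 70}}

```text
clock: 4.53
tcp_pos: [0.427, -0.3683, 0.0583]
tcp_rot: [-180.0, -0.0, 78.2]
ft_force: [0.9, 1.0, 1.0]
width: 0.155
```

```bash
python3 - <<'E'
from h import *
p,d=snapshot("side");s=observe();print(s["tcp_pos"],s["tcp_rot"],s["ft_force"],s["width"])
cv2.imwrite("pics/s1.png",cv2.resize(p[170:310,240:400,::-1],None,fx=4,fy=4))
E
```

```text
[ 0.42698022 -0.36829603  0.0583243 ] [-1.79995471e+02 -9.33791392e-03  7.81949102e+01] [0.24114229 1.45293715 1.50861405] 0.15785908445060456
```

View pics/s1.png

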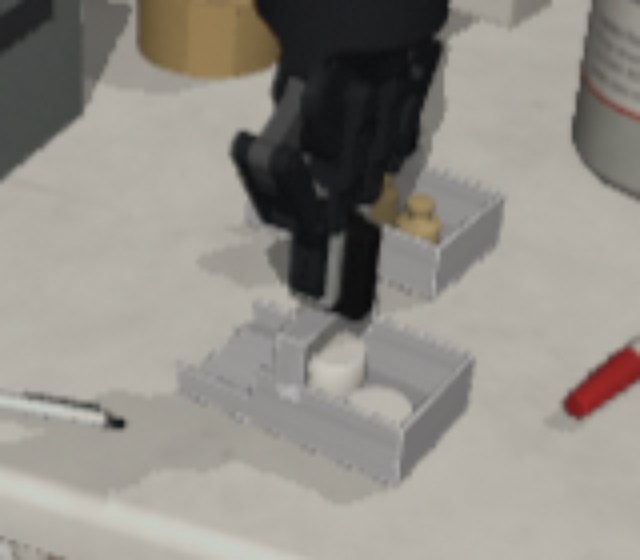

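```bash
cat >> plan.py <<'E'
BC=np.array([.561,-.0836]);BY=84.7
def lip2tcp(x,z,th,y=0,px=-.0535,pz=.058):
    R=Ro.from_euler('z',BY,degrees=True)*Ro.from_euler('y',th,degrees=True)
    L=np.r_[BC,0]+Ro.from_euler('z',BY,degrees=True).apply([x,y,z])
    return L+R.apply([px,0,pz]), tool(BY,th)
def tcp2lip(p,R,px=-.0535,pz=.058):
    L=p+R.apply([-px,0,pz]); B=Ro.from_euler('z',-BY,degrees=True)
    l=B.apply(L-np.r_[BC,0]); v=R.apply([1,0,0]); return l, np.degrees(np.arcsin(-v[2]))
def clear(x,z,th):
    t=np.radians(th); n=np.array([np.sin(t),np.cos(t)])
    return [round(1000*float((np.array([x,z])-c)@n),1) for c in (np.array([-.071,.135]),np.array([-.079,.135]))]
E
python3 - <<'E'
from plan import *
for k in [(.022,.110,18),(.012,.105,25),(0,.1,33),(-.01,.095,41),(-.02,.09,48),(-.028,.085,55)]:
    x,z,t=k;print(k,clear(*k),"flapang",np.degrees(np.arctan2(.135-z,x+.071)).round(1))
p,R,s=meas()
q,S=lip2tcp(-.03,.185,0)
print(p,q, tcp2lip(p,R))
P=[(p,tool(78.2))]
prof=np.array([1,2,3]+[4]*8+[3,2,1],float);cum=np.cumsum(prof)/prof.sum()
up=p+[0,0,.13]; 
# lift
for f in (.08,.25,.45,.65,.85,1):P.append((p+[0,0,.13*f],tool(78.2)))
for f in cum:
    a=up*(1-f)+q*f;P.append((a,tool(78.2+(BY-78.2)*f)))
rows(P,0)
E
```

```text
(0.022, 0.11, 18) [5.0, 7.4] flapang 15.0
(0.012, 0.105, 25) [7.9, 11.3] flapang 19.9
(0, 0.1, 33) [9.3, 13.7] flapang 26.2
(-0.01, 0.095, 41) [9.8, 15.1] flapang 33.3
(-0.02, 0.09, 48) [7.8, 13.7] flapang 41.4
(-0.028, 0.085, 55) [6.5, 13.1] flapang 49.3
[ 0.42698022 -0.36829603  0.0583243 ] [ 0.55328706 -0.16674301  0.243     ] (array([-0.24269289,  0.10109165,  0.00033302]), np.float64(-0.009337913921470707))
[0, 0.0, 0.0, -1.0, 0.0, 0.0, 0.0] 
[0, 0.0, 0.0, -2.3, 0.0, 0.0, 0.0] 
[0, 0.0, 0.0, -2.6, 0.0, 0.0, 0.0] 
[0, 0.0, 0.0, -2.6, 0.0, 0.0, 0.0] 
[0, 0.0, 0.0, -2.6, 0.0, 0.0, 0.0] 
[0, 0.0, 0.0, -1.9, 0.0, 0.0, 0.0] 
[0, 0.5, 0.2, -0.1, 0.0, 0.0, -0.003] 
[0, 1.0, 0.4, -0.3, 0.0, 0.0, -0.005] 
[0, 1.5, 0.5, -0.3, 0.0, 0.0, -0.007] 
[0, 2.1, 0.8, -0.5, 0.0, 0.0, -0.011] 
[0, 2.0, 0.8, -0.5, 0.0, 0.0, -0.01] 
[0, 2.0, 0.8, -0.5, 0.0, 0.0, -0.01] 
[0, 2.0, 0.9, -0.5, 0.0, 0.0, -0.011] 
[0, 1.9, 0.8, -0.5, 0.0, 0.0, -0.01] 
[0, 2.0, 0.9, -0.5, 0.0, 0.0, -0.01] 
[0, 2.0, 0.9, -0.5, 0.0, 0.0, -0.011] 
[0, 1.9, 1.0, -0.5, 0.0, 0.0, -0.01] 
[0, 1.5, 0.7, -0.4, 0.0, 0.0, -0.008] 
[0, 1.0, 0.4, -0.2, 0.0, 0.0, -0.005] 
[0, 0.4, 0.3, -0.2, 0.0, 0.0, -0.002] 
end [ 0.5534 -0.1671  0.2433] [-180.      0.     84.67]
```

Request:
{"name": "drive_tool", "arguments": {"steps": [[0,0,0,-1,0,0,0],[0,0,0,-2.3,0,0,0],[0,0,0,-2.6,0,0,0],[0,0,0,-2.6,0,0,0],[0,0,0,-2.6,0,0,0],[0,0,0,-1.9,0,0,0],[0,0.5,0.2,-0.1,0,0,-0.003],[0,1,0.4,-0.3,0,0,-0.005],[0,1.5,0.5,-0.3,0,0,-0.007],[0,2.1,0.8,-0.5,0,0,-0.011],[0,2,0.8,-0.5,0,0,-0.01],[0,2,0.8,-0.5,0,0,-0.01],[0,2,0.9,-0.5,0,0,-0.011],[0,1.9,0.8,-0.5,0,0,-0.01],[0,2,0.9,-0.5,0,0,-0.01],[0,2,0.9,-0.5,0,0,-0.011],[0,1.9,1,-0.5,0,0,-0.01],[0,1.5,0.7,-0.4,0,0,-0.008],[0,1,0.4,-0.2,0,0,-0.005],[0,0.4,0.3,-0.2,0,0,-0.002]]}}

```text
clock: 7.08
tcp_pos: [0.5535, -0.1668, 0.2433]
tcp_rot: [-180.0, 0.0, 84.7]
ft_force: [-0.5, -0.3, 0.1]
width: 0.155
```

```bash
python3 - <<'E'
from h import *
from plan import meas,tcp2lip
for n in("side","top"):
    p,d=snapshot(n); cv2.imwrite(f"pics/{n}2.png",p[:,:,::-1]);np.save(n+"2.npy",d)
p,R,s=meas();print(p,s["joints"],tcp2lip(p,R),s["width"],s["ft_force"])
E
```

```text
[ 0.55358775 -0.16723364  0.24340767] [ -8.11737159  26.84350676  31.25775689  97.18608264 -15.63002369
  60.34524454  22.87695002] (array([-0.03047346, -0.00037473,  0.18539596]), np.float64(0.012542480913378735)) 0.15575969421080188 [ 0.19845308  0.4125616  -1.15171566]
```

View pics/side2.png

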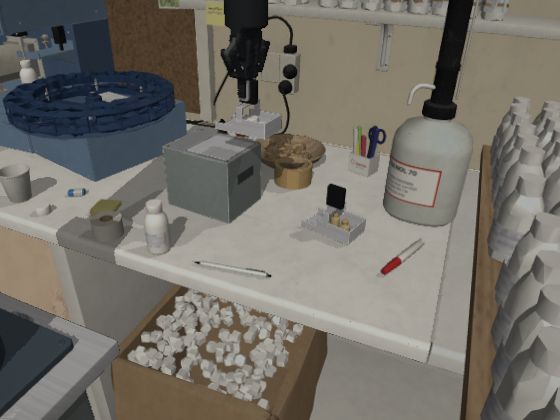

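View pics/top2.png

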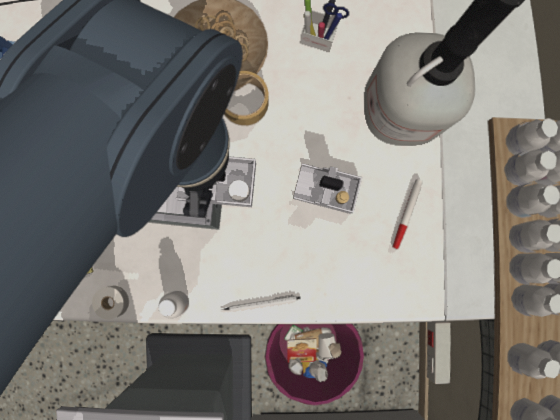

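```bash
python3 - <<'E'
from h import *
from plan import *
B=Ro.from_euler('z',BY,degrees=True)
W=lambda x,y,z:np.r_[BC,0]+B.apply([x,y,z])
I=cv2.imread("pics/side2.png")
pts=[W(-.0305,.033,.1854),W(-.0305,-.033,.1854),W(-.1405,.033,.1854),W(-.0305,.033,.1994),W(-.1405,.033,.2154),W(-.071,.05,.135),W(-.071,-.05,.135),W(.027,.05,.135),W(.027,-.05,.135)]
uv=proj("side",np.array(pts));print(uv.round(1))
Z=cv2.resize(I[80:220,150:310],None,fx=5,fy=5)
for a in uv: cv2.circle(Z,tuple(int(v) for v in (a-[150,80]+.5)*5),3,(0,0,255),1)
cv2.imwrite("pics/z2.png",Z)
E
```

```text
[[214.3 128.2]
 [233.3 118.7]
 [264.1 139.3]
 [214.  121.2]
 [264.2 123.4]
 [227.7 159.9]
 [254.7 143.3]
 [186.8 149.6]
 [215.9 134.4]]
```

View pics/z2.png

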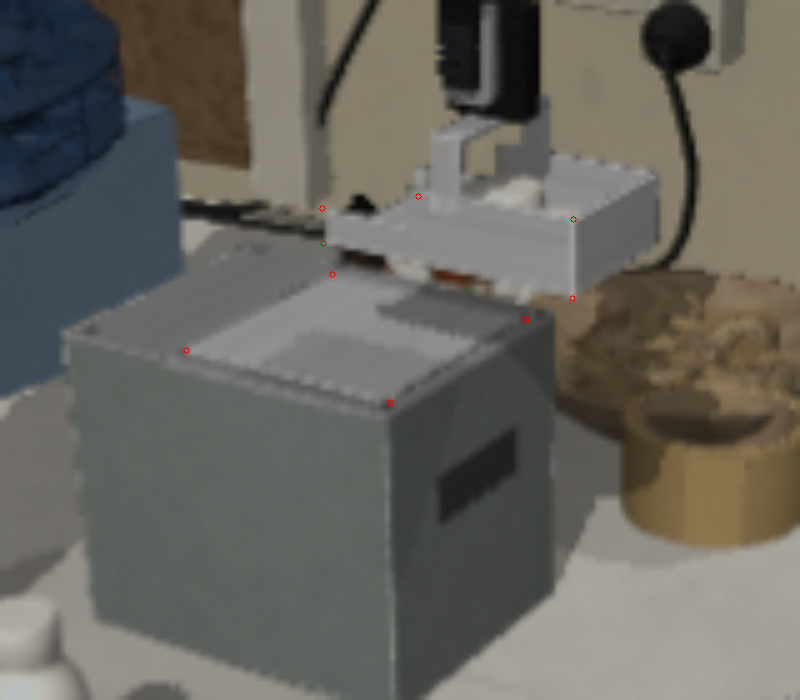

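```bash
python3 - <<'E'
from plan import *
p,R,s=meas()
K=[(-.0305,.1854,0)]
for f in (.05,.15,.3,.45,.6,.75,.88,.96,1): K.append((-.0305+.0525*f,.1854-.0354*f,18*f))
for z in (.145,.137,.129,.121,.115,.110): K.append((.022,z,18))
P=[(p,tool(BY))]+[lip2tcp(*k) for k in K[1:]]
rows(P,0)
E
```

```text
[0, 0.4, 0.0, 0.1, 0.0, -0.016, 0.0] 
[0, 0.7, 0.0, 0.2, 0.0, -0.031, 0.0] 
[0, 1.1, 0.0, 0.2, 0.0, -0.047, 0.0] 
[0, 1.1, 0.0, 0.2, 0.0, -0.047, 0.0] 
[0, 1.1, 0.0, 0.2, 0.0, -0.047, 0.0] 
[0, 1.2, 0.0, 0.1, 0.0, -0.048, 0.0] 
[0, 1.0, 0.0, 0.1, 0.0, -0.04, 0.0] 
[0, 0.6, 0.0, 0.0, 0.0, -0.026, 0.0] 
[0, 0.3, 0.0, 0.0, 0.0, -0.012, 0.0] 
[0, 0.2, 0.0, 0.5, 0.0, 0.0, 0.0] 
[0, 0.2, 0.0, 0.8, 0.0, 0.0, 0.0] 
[0, 0.3, 0.0, 0.7, 0.0, 0.0, 0.0] 
[0, 0.2, 0.0, 0.8, 0.0, 0.0, 0.0] 
[0, 0.2, 0.0, 0.6, 0.0, 0.0, 0.0] 
[0, 0.2, 0.0, 0.4, 0.0, 0.0, 0.0] 
end [ 0.5604 -0.094   0.182 ] [180.    17.99  84.7 ]
```

Request:
{"name": "drive_tool", "arguments": {"steps": [[0,0.4,0,0.1,0,-0.016,0],[0,0.7,0,0.2,0,-0.031,0],[0,1.1,0,0.2,0,-0.047,0],[0,1.1,0,0.2,0,-0.047,0],[0,1.1,0,0.2,0,-0.047,0],[0,1.2,0,0.1,0,-0.048,0],[0,1,0,0.1,0,-0.04,0],[0,0.6,0,0,0,-0.026,0],[0,0.3,0,0,0,-0.012,0],[0,0.2,0,0.5,0,0,0],[0,0.2,0,0.8,0,0,0],[0,0.3,0,0.7,0,0,0],[0,0.2,0,0.8,0,0,0],[0,0.2,0,0.6,0,0,0],[0,0.2,0,0.4,0,0,0]]}}

```text
clock: 9.05
tcp_pos: [0.5602, -0.0941, 0.1815]
tcp_rot: [-180.0, 18.0, 84.7]
ft_force: [1.0, 0.7, -0.2]
width: 0.155
```

```bash
python3 - <<'E'
from h import *
from plan import meas,tcp2lip
p,R,s=meas();print(p,s["joints"].round(1),tcp2lip(p,R),s["width"],s["ft_force"])
for n in("side",):
    p,d=snapshot(n); cv2.imwrite(f"pics/{n}3.png",cv2.resize(p[80:220,150:310,::-1],None,fx=5,fy=5))
E
```

```text
[ 0.56015797 -0.09405529  0.18146464] [-30.7  33.3  38.7 104.4  -2.8  49.2  -0.3] (array([ 0.0224735 , -0.00013209,  0.10977249]), np.float64(17.997339643768772)) 0.15492373452268451 [ 1.01409712  0.7277655  -0.23687424]
```

View pics/side3.png

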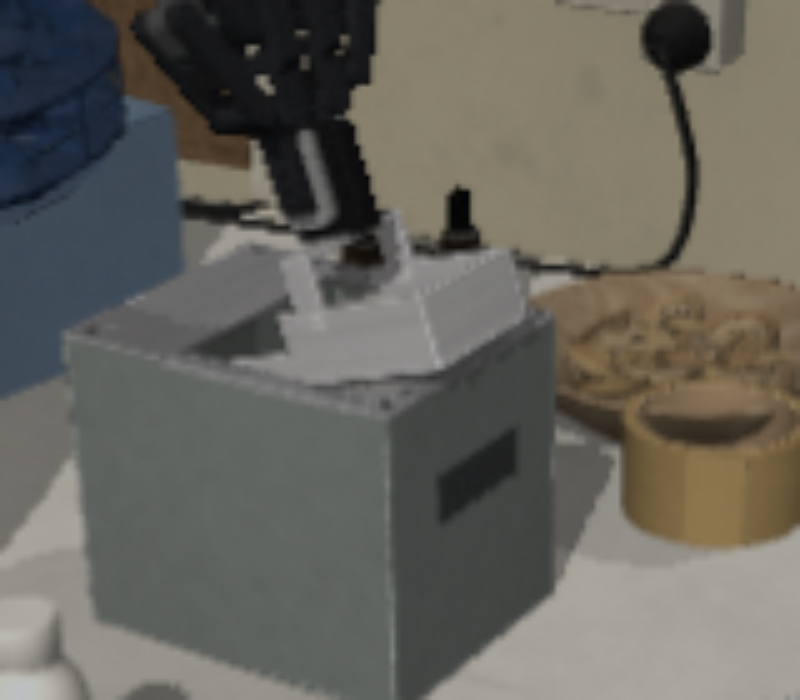

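```bash
python3 - <<'E'
from plan import *
p,R,s=meas()
K=[(.0195,.1085,20),(.015,.106,24),(.008,.103,28.5),(.001,.1,33),(-.006,.097,38),(-.013,.0935,43),(-.02,.09,48),(-.025,.087,52),(-.028,.085,55)]
for k in K:print(clear(*k))
rows([(p,R)]+[lip2tcp(*k) for k in K],0)
E
```

```text
[6.1, 8.8]
[8.5, 11.7]
[9.6, 13.4]
[9.9, 14.2]
[10.1, 15.0]
[9.2, 14.7]
[7.8, 13.7]
[6.7, 13.0]
[6.5, 13.1]
[0, -0.1, 0.0, 0.0, -0.001, -0.035, 0.0] 
[0, 0.1, 0.0, 0.0, 0.0, -0.07, 0.0] 
[0, 0.0, 0.0, 0.2, 0.0, -0.078, 0.0] 
[0, 0.0, 0.0, 0.2, 0.0, -0.079, 0.0] 
[0, 0.1, 0.0, 0.2, 0.0, -0.087, 0.0] 
[0, 0.1, 0.0, 0.2, 0.0, -0.087, 0.0] 
[0, 0.3, 0.0, 0.3, 0.0, -0.088, 0.0] 
[0, 0.3, 0.0, 0.2, 0.0, -0.069, 0.0] 
[0, 0.3, 0.0, 0.1, 0.0, -0.053, 0.0] 
end [ 0.56   -0.0945  0.1622] [179.98  55.01  84.68]
```

Request:
{"name": "drive_tool", "arguments": {"steps": [[0,-0.1,0,0,0,-0.035,0],[0,0.1,0,0,0,-0.07,0],[0,0,0,0.2,0,-0.078,0],[0,0,0,0.2,0,-0.079,0],[0,0.1,0,0.2,0,-0.087,0],[0,0.1,0,0.2,0,-0.087,0],[0,0.3,0,0.3,0,-0.088,0],[0,0.3,0,0.2,0,-0.069,0],[0,0.3,0,0.1,0,-0.053,0],[0,0,0,0,0,0,0],[0,0,0,0,0,0,0]]}}

```text
clock: 10.48
tcp_pos: [0.5605, -0.0945, 0.1636]
tcp_rot: [179.9, 55.0, 84.6]
ft_force: [-0.2, 1.6, -0.4]
width: 0.154
```

```bash
python3 - <<'E'
from h import *
from plan import meas,tcp2lip
p,R,s=meas();print(p,s["joints"].round(1),tcp2lip(p,R),s["width"],s["ft_force"])
for n in("side",):
    p,d=snapshot(n); cv2.imwrite(f"pics/{n}4.png",cv2.resize(p[80:220,150:310,::-1],None,fx=5,fy=5))
p,d=snapshot("top"); cv2.imwrite("pics/top4.png",p[:,:,::-1])
p,d=snapshot("wrist"); cv2.imwrite("pics/w4.png",p[:,:,::-1])
E
```

```text
[ 0.56049748 -0.09453747  0.16362734] [-52.3  57.1  54.6 104.2  12.4  51.2 -22.7] (array([-0.0277307 , -0.00058539,  0.08652857]), np.float64(54.97699426092695)) 0.1541474144468481 [-0.19586985  1.61346396 -0.37300828]
```

View pics/side4.png

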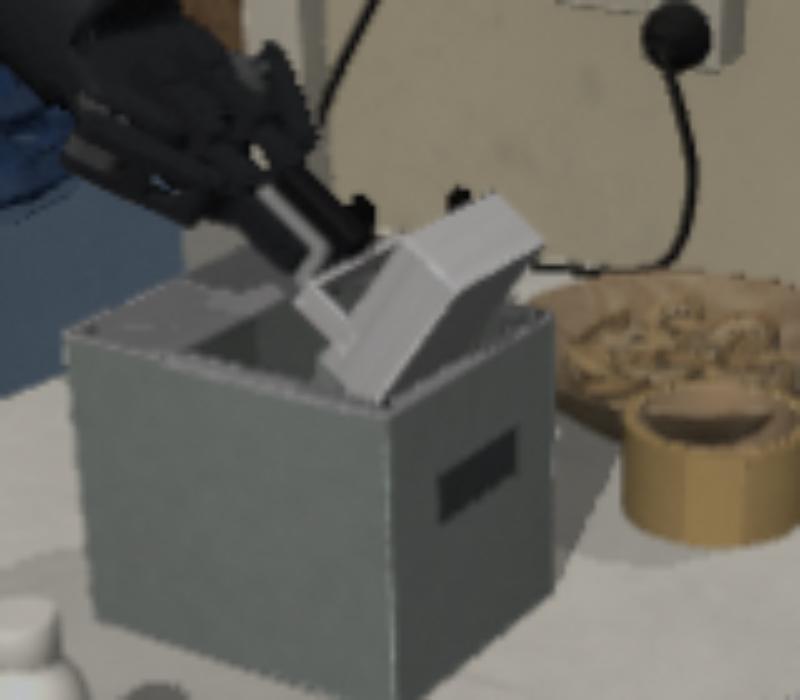

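View pics/w4.png

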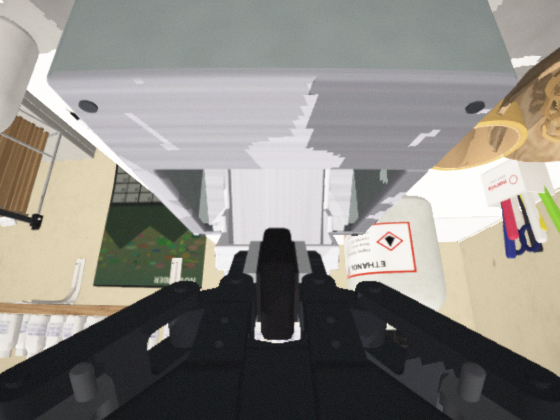

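```bash
python3 - <<'E'
import cv2
a=cv2.imread("pics/w4.png")[150:350,190:370]
cv2.imwrite("pics/zw4.png",cv2.resize(a,None,fx=4,fy=3,interpolation=2)[:600])
E
```

```text
(no output)
```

View pics/zw4.png

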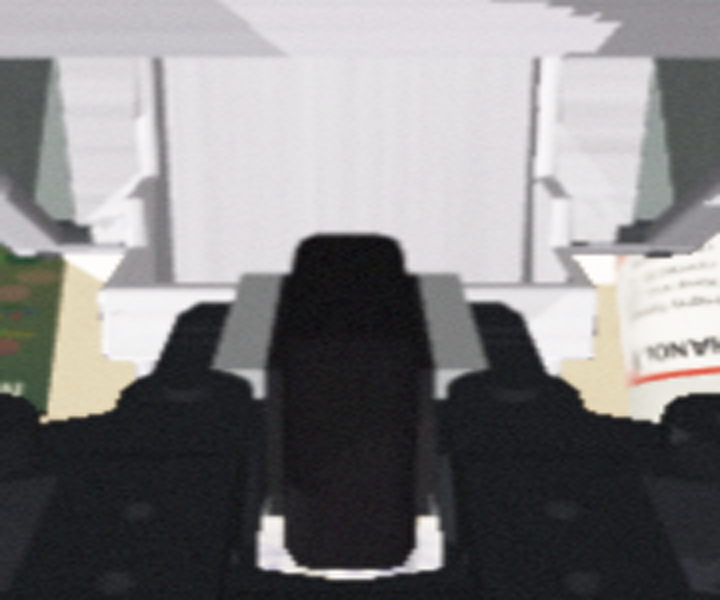

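View pics/top4.png

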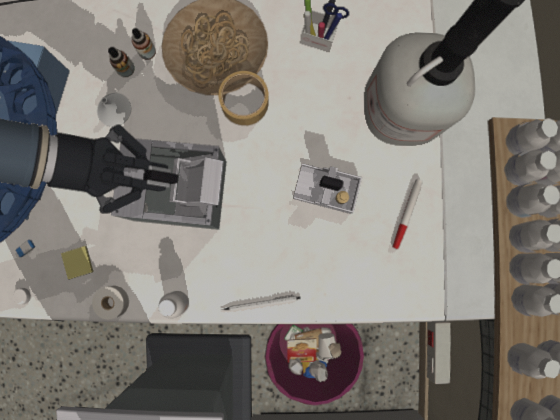

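```bash
python3 - <<'E'
import cv2
a=cv2.imread("pics/top4.png")[135:235,105:235]
cv2.imwrite("pics/zt4.png",cv2.resize(a,None,fx=6,fy=6,interpolation=2))
E
```

```text
(no output)
```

View pics/zt4.png

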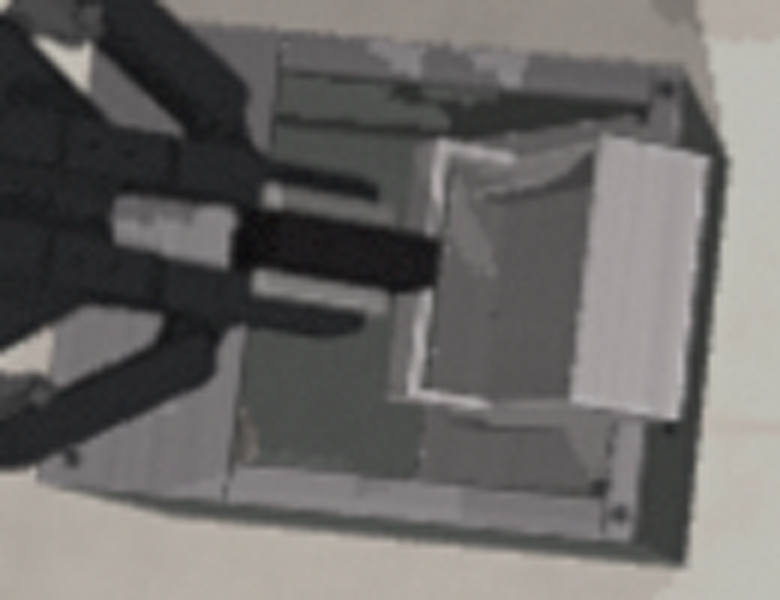

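```bash
python3 - <<'E'
from plan import *
p,R,s=meas()
P=[(p,R)]
for f in (.1,.25,.45,.65,.85,1): P.append((p+R.apply([-.10*f,0,0]),R))
q,S=P[-1]
l,t=tcp2lip(q,S);print(l,t)
for i in range(1,9):
    f=i/8;P.append(lip2tcp(l[0]-.03*f,l[2]+.03*f,55*(1-f)))
rows(P,0)
E
```

```text
[-0.08565505 -0.00030747  0.16852195] 54.930384162104026
[0, -1.0, 0.0, 0.0, 0.0, 0.0, 0.0] 
[0, -1.5, 0.0, 0.0, 0.0, 0.0, 0.0] 
[0, -2.0, 0.0, 0.0, 0.0, 0.0, 0.0] 
[0, -2.0, 0.0, 0.0, 0.0, 0.0, 0.0] 
[0, -2.0, 0.0, 0.0, 0.0, 0.0, 0.0] 
[0, -1.5, 0.0, 0.0, 0.0, 0.0, 0.0] 
[0, -1.2, 0.0, 0.8, 0.0, 0.119, -0.002] 
[0, -1.2, 0.0, 0.7, 0.0, 0.12, 0.0] 
[0, -1.1, 0.0, 0.6, 0.0, 0.12, 0.0] 
[0, -1.2, 0.0, 0.6, 0.0, 0.12, 0.0] 
[0, -1.2, 0.0, 0.5, 0.0, 0.12, 0.0] 
[0, -1.1, 0.0, 0.5, 0.0, 0.12, 0.0] 
[0, -1.1, 0.0, 0.4, 0.0, 0.12, 0.0] 
[0, -1.1, 0.0, 0.4, 0.0, 0.12, 0.0] 
end [ 0.5456 -0.252   0.256 ] [-1.7999e+02 -2.0000e-02  8.4710e+01]
```

Request:
{"name": "drive_tool", "arguments": {"steps": [[0,-1,0,0,0,0,0],[0,-1.5,0,0,0,0,0],[0,-2,0,0,0,0,0],[0,-2,0,0,0,0,0],[0,-2,0,0,0,0,0],[0,-1.5,0,0,0,0,0],[0,-1.2,0,0.8,0,0.119,-0.002],[0,-1.2,0,0.7,0,0.12,0],[0,-1.1,0,0.6,0,0.12,0],[0,-1.2,0,0.6,0,0.12,0],[0,-1.2,0,0.5,0,0.12,0],[0,-1.1,0,0.5,0,0.12,0],[0,-1.1,0,0.4,0,0.12,0],[0,-1.1,0,0.4,0,0.12,0]]}}

```text
clock: 12.38
tcp_pos: [0.5453, -0.2525, 0.2565]
tcp_rot: [180.0, -0.1, 84.8]
ft_force: [0.2, -0.6, -1.1]
width: 0.153
```

```bash
python3 - <<'E'
from h import *
from plan import *
c=snapshot("wrist")[0]; cv2.imwrite("pics/w5.png",c[:,:,::-1])
c=snapshot("side")[0]; cv2.imwrite("pics/side5.png",c[:,:,::-1])
p,R,s=meas();print(p,s["tcp_rot"],s["joints"].round(1),s["width"],s["ft_force"])
e=np.array([.427,-.3683,.085]);prof=np.array([1,2]+[3]*7+[2,1,.5]);cum=np.cumsum(prof)/prof.sum()
P=[(p,R)]
for f in cum:
    P.append((p*(1-f)+e*f,tool(BY+(78.2-BY)*f)))
rows(P,0)
E
```

```text
[ 0.54264126 -0.25845798  0.25645692] [-1.79944838e+02  8.43849049e-02  8.41796255e+01] [  1.3  28.3  31.3  92.7 -15.8  63.6  30.9] 0.15370460430573826 [ 0.15212766 -0.59581589 -0.3758581 ]
[0, -0.4, -0.4, 0.6, -0.001, 0.001, -0.005] 
[0, -0.9, -0.7, 1.3, 0.0, 0.0, 0.008] 
[0, -1.3, -1.2, 1.8, 0.0, 0.0, 0.013] 
[0, -1.4, -1.1, 1.9, 0.0, 0.0, 0.012] 
[0, -1.3, -1.1, 1.9, 0.0, 0.0, 0.012] 
[0, -1.4, -1.1, 1.9, 0.0, 0.0, 0.013] 
[0, -1.4, -1.0, 1.8, 0.0, 0.0, 0.012] 
[0, -1.4, -1.1, 1.9, 0.0, 0.0, 0.013] 
[0, -1.4, -1.0, 1.9, 0.0, 0.0, 0.012] 
[0, -0.9, -0.7, 1.2, 0.0, 0.0, 0.008] 
[0, -0.5, -0.3, 0.6, 0.0, 0.0, 0.004] 
[0, -0.2, -0.2, 0.4, 0.0, 0.0, 0.002] 
end [ 0.4267 -0.3681  0.0845] [1.800e+02 3.000e-02 7.822e+01]
```

View pics/w5.png

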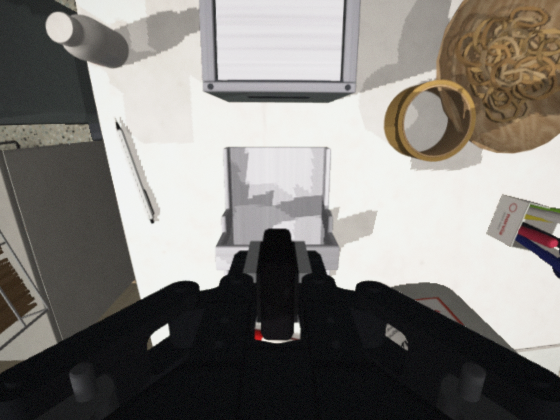

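View pics/side5.png

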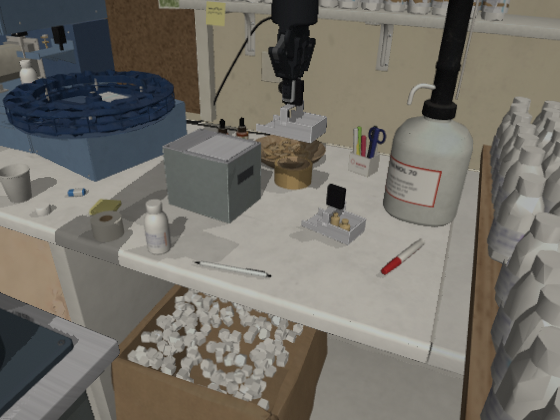

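Request:
{"name": "drive_tool", "arguments": {"steps": [[0,0,0,0,0,0,0],[0,0,0,0,0,0,0]]}}

```text
clock: 12.72
tcp_pos: [0.546, -0.2502, 0.2554]
tcp_rot: [-179.9, 0.1, 84.9]
ft_force: [-0.0, 0.2, -0.3]
width: 0.161
```

```bash
python3 - <<'E'
from plan import *
p,R,s=meas();print(p,s["tcp_rot"],s["joint_vel"].round(2))
e=np.array([.427,-.3683,.085]);prof=np.array([1,2]+[3]*7+[2,1,.5]);cum=np.cumsum(prof)/prof.sum()
P=[(p,R)]
for f in cum:
    q=p*(1-f)+e*f; q[2]=p[2]; P.append((q,tool(BY+(78.2-BY)*f)))
for f in (.1,.3,.5,.7,.88,1): P.append((np.r_[e[:2],p[2]*(1-f)+e[2]*f],tool(78.2)))
rows(P,0)
E
```

```text
[ 0.54597385 -0.25022989  0.25538034] [-1.79881852e+02  6.75824967e-02  8.48732549e+01] [-0.74  0.06 -0.07 -0.11 -0.11 -0.    0.22]
[0, -0.5, -0.4, 0.0, -0.002, 0.001, 0.007] 
[0, -0.9, -0.8, 0.0, 0.0, 0.0, 0.008] 
[0, -1.4, -1.1, 0.0, 0.0, 0.0, 0.013] 
[0, -1.5, -1.2, 0.0, 0.0, 0.0, 0.012] 
[0, -1.4, -1.1, 0.0, 0.0, 0.0, 0.013] 
[0, -1.5, -1.1, 0.0, 0.0, 0.0, 0.012] 
[0, -1.4, -1.1, 0.0, 0.0, 0.0, 0.012] 
[0, -1.5, -1.0, 0.0, 0.0, 0.0, 0.013] 
[0, -1.5, -1.1, 0.0, 0.0, 0.0, 0.012] 
[0, -1.0, -0.7, 0.0, 0.0, 0.0, 0.008] 
[0, -0.5, -0.3, 0.0, 0.0, 0.0, 0.004] 
[0, -0.3, -0.2, 0.0, 0.0, 0.0, 0.002] 
[0, 0.0, 0.0, 1.7, 0.0, 0.0, 0.0] 
[0, 0.0, 0.0, 3.4, 0.0, 0.0, 0.0] 
[0, 0.0, 0.0, 3.4, 0.0, 0.0, 0.0] 
[0, 0.0, 0.0, 3.4, 0.0, 0.0, 0.0] 
[0, 0.0, 0.0, 3.1, 0.0, 0.0, 0.0] 
[0, 0.0, 0.0, 2.0, 0.0, 0.0, 0.0] 
end [ 0.4267 -0.3685  0.0854] [-1.800e+02  1.000e-02  7.823e+01]
```

Request:
{"name": "drive_tool", "arguments": {"steps": [[0,-0.5,-0.4,0,0,0,0.007],[0,-0.9,-0.8,0,0,0,0.008],[0,-1.4,-1.1,0,0,0,0.013],[0,-1.5,-1.2,0,0,0,0.012],[0,-1.4,-1.1,0,0,0,0.013],[0,-1.5,-1.1,0,0,0,0.012],[0,-1.4,-1.1,0,0,0,0.012],[0,-1.5,-1,0,0,0,0.013],[0,-1.5,-1.1,0,0,0,0.012],[0,-1,-0.7,0,0,0,0.008],[0,-0.5,-0.3,0,0,0,0.004],[0,-0.3,-0.2,0,0,0,0.002],[0,0,0,1.7,0,0,0],[0,0,0,3.4,0,0,0],[0,0,0,3.4,0,0,0],[0,0,0,3.4,0,0,0],[0,0,0,2.3,0,0,0],[0,0,0,1,0,0,0],[0,0,0,0,0,0,0],[0,0,0,0,0,0,0]]}}

```text
clock: 15.22
tcp_pos: [0.4264, -0.37, 0.1047]
tcp_rot: [-180.0, 0.1, 78.1]
ft_force: [0.4, 0.1, -1.4]
width: 0.155
```

```bash
python3 - <<'E'
from h import *
from plan import *
p,R,s=meas();print(p,s["tcp_rot"],s["ft_force"],s["width"])
c,d=snapshot("side"); cv2.imwrite("pics/side6.png",cv2.resize(c[150:310,230:400,::-1],None,fx=4,fy=3.75))
pan=[p+R.apply([.0535,y,.058]) for y in(.033,-.033)]+[p+R.apply([-.0565,y,.058]) for y in(.033,-.033)]
print(np.array(pan),proj("side",np.array(pan)))
E
```

```text
[ 0.42642916 -0.37002753  0.10474474] [-1.79992383e+02  1.01166394e-01  7.81049553e+01] [ 0.40967409  0.05784493 -1.43085449] 0.1545016005501702
[[ 0.46971927 -0.324577    0.04664598]
 [ 0.40513651 -0.31097309  0.04665475]
 [ 0.44704616 -0.43221478  0.0468402 ]
 [ 0.38246339 -0.41861087  0.04684898]] [[305.06770553 229.30085946]
 [284.57569035 245.9066765 ]
 [360.16765067 250.453162  ]
 [341.84127067 269.7146035 ]]
```

View pics/side6.png

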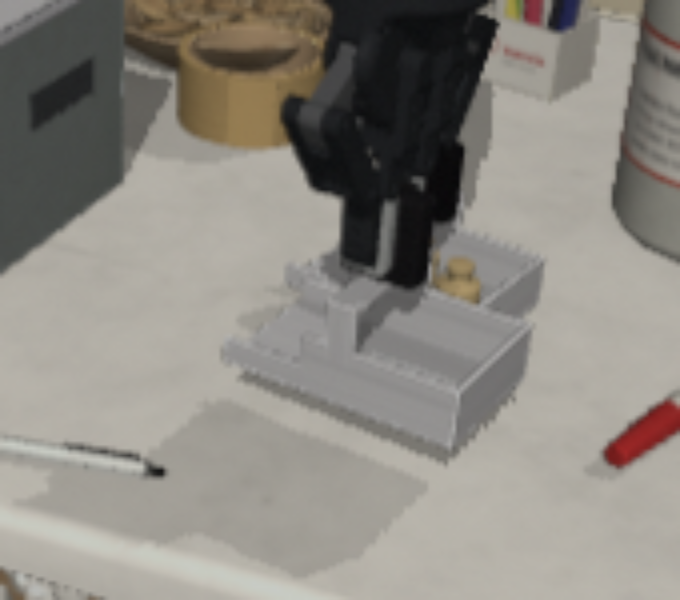

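Request:
{"name": "drive_tool", "arguments": {"steps": [[0,0,0,1,0,0,0],[0,0,0,1.5,0,0,0],[0,0,0,1.2,0,0,0],[0,0,0,0.6,0,0,0],[0,0,0,0.2,0,0,0],[0,0,0,0.1,0,0,0],[0,0,0,0,0,0,0]]}}

```text
clock: 16.15
tcp_pos: [0.4256, -0.3697, 0.0583]
tcp_rot: [-179.9, 0.1, 78.1]
ft_force: [-2.6, 1.7, 4.5]
width: 0.152
```

Request:
{"name": "drive_tool", "arguments": {"steps": [[0.6,0,0,0,0,0,0],[0.6,0,0,0,0,0,0],[0.6,0,0,0,0,0,0],[0.6,0,0,0,0,0,0],[0.6,0,0,-1.5,0,0,0],[0.6,0,0,-3,0,0,0],[0.6,0,0,-4,0,0,0],[0.6,0,0,-4,0,0,0],[0.6,0,0,-3,0,0,0],[0.6,-4,-2,-2,0,0,0],[0.6,-4,-2,0,0,0,0],[0.6,0,0,0,0,0,0]]}}

```text
clock: 17.65
tcp_pos: [0.3671, -0.4427, 0.2347]
tcp_rot: [-180.0, 0.2, 77.7]
ft_force: [-0.2, 0.1, 0.7]
width: 0.599
```

```bash
python3 - <<'E'
from h import *
s=observe();print(s["tcp_pos"],s["ft_force"],s["width"],s["clock"])
for n in("top","side","wrist"):
    c,d=snapshot(n); cv2.imwrite(f"pics/{n}7.png",c[:,:,::-1])
E
```

```text
[ 0.36709431 -0.44267008  0.23474621] [-0.1979445   0.06629275  0.70234532] 0.5988090752037851 17.65
```

View pics/side7.png

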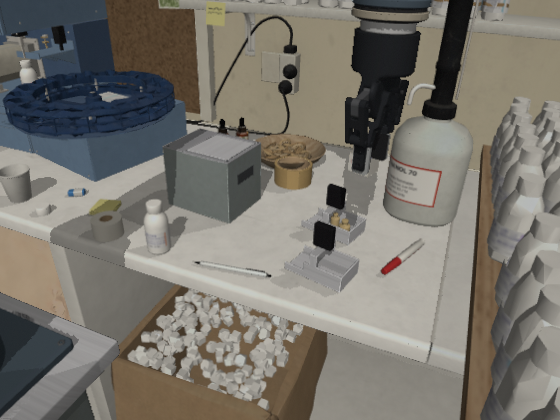

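View pics/top7.png

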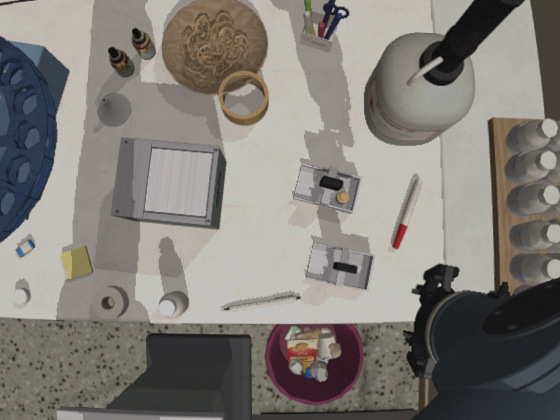

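View pics/wrist7.png

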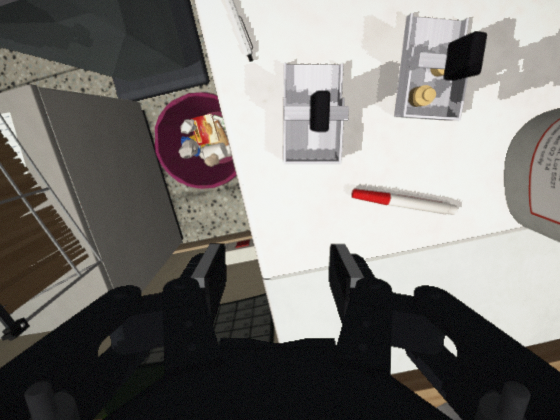

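Request:
{"name": "drive_tool", "arguments": {"steps": [[0.6,1,0.5,-2,0,0,0],[0.6,3,1.5,-3,0,0,0],[0.6,3,1.5,-2,0,0,0],[0.6,1,0.5,0,0,0,0],[0.6,0,0,0,0,0,0],[0.6,0,0,0,0,0,0]]}}

```text
clock: 18.55
tcp_pos: [0.4252, -0.3699, 0.3021]
tcp_rot: [-179.8, 0.1, 78.0]
ft_force: [-0.2, 0.9, -0.9]
width: 0.597
```

```bash
python3 - <<'E'
from h import *
s=observe();print(s["tcp_pos"],s["ft_force"],s["clock"],s["joint_vel"].round(1))
job_done()
E
```

```text
[ 0.42520268 -0.36994565  0.3021269 ] [-0.16256491  0.87355806 -0.8983919 ] 18.55 [ 0.7 -0.1  0.1 -0.1 -0.1  0.1 -0.1]
the job is handed in; nothing more can be done
```

I emptied both caps into the bin and stood the pan back upright on the worktop, then handed the job in at 18.6 s. I gripped the pan by its black block and pressed the flap open with the lip. From the tool pose, the lip was at bin x of about +22 mm and z of about 110 mm at an 18° tilt. I then tipped it to 55°, withdrew, and set the pan back at about its original spot.

**Pan:** the last pictures show it upright, empty and released.

**Bin and flap:** the flap is shut again, and no caps can be seen outside the bin. The wrist force readings I took near the bin stayed under about 2 N.

**Caps:** I never saw them clearly inside the bin. One top view through the open flap shows only what may be the edge of one, under the steel top. That both are inside rests on the pan being empty and no caps lying elsewhere.

**Disagreement:** the top and wrist cameras put the grip about 4 mm apart. The grasp still held, and the pan did not slip in the checks against the side camera.

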